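# Tuck the cartridge tray's flap over the headshell

## Task

With the fingertips only, push the headshell along its channel until it is fully home against the end stop of the cartridge tray; do not lift it. Then fold the tray's springy hinged flap over it, press it down flat, and push it by its ridge until its free edge is tucked well beneath the retaining lip and stays shut when you let go. Leave the other things on the shelf where they are.

Things in the scene. Friction and masses are not known exactly. Their poses are not given: they have to be found in the camera images.
- tray: Grey plastic cartridge tray, fixed; origin on the shelf plane, z up. In its axes (mm): floor x -58..54, y -50..50, 4 thick, with a tongue x -26..14 running on to y = 90. Lip and its wall on the -x side (y -35..35, wall x -58..-54). Two hinge cheeks 34 high at x 25..53, y = +-43..49, with slots for the hinge bar.
- stop (a point): End stop of the channel: middle of its inner face at floor level (tray x = -6, y = -40 mm, 4 mm above the shelf); its axes are the tray's. The channel runs from it along tray +y and is open at that end; 26 mm wide, between two guides 6 mm high above the floor and 90 mm long. The stop is 18 mm high above the floor.
- headshell_mid (a point): Centre of the loose black headshell with cartridge: 24 wide, 76 long (along tray y), 18 mm high, 35 g; it rests in the channel on the 4 mm floor. Round collar towards the stop; flat full-height nose 38 mm from the centre towards +y (the lower 11 mm is the cartridge and its guard, 22 mm wide). Starts 22 to 47 mm short of home; home, the collar touches the stop, centre 38 mm from it.
- hinge_bar (a joint): Position (m) of the flap's hinge bar in its slots: 0 = away from the lip, 0.014 = fully towards the lip (tray -x), stopped at both ends. The bar lies along tray y, at tray x = 46 mm minus this value, 28 mm above the shelf. It slides together with the flap, takes about 1.5 N to slide, and stays where it is left.
- flap (a joint): Angle (rad) of the flap: 0 = level over the tray (stop), 1.57 = upright, more = leaning back away from the lip (stop 2.3). A light spring reopens it when let go, unless its edge is under the lip; about 0.5 N at the edge folds it. Level with hinge_bar 0, its edge is 5 mm clear of the lip; with hinge_bar 0.014 the edge is 9 mm beneath it, with 2.5 mm of play in height.
- flap_edge (a point): Middle of the flap's free edge, at mid thickness. The flap is a clear pane in a grey frame, 80 mm from hinge bar to free edge, 80 mm wide along tray y, 3 mm thick, its mid plane through the hinge bar.
- flap_ridge (a point): Middle of the top of the thumb ridge on the flap's outer face (the upper one when folded): a bar 5 mm thick, 5 mm high, 60 mm long along tray y, its centre line 55 mm from the hinge bar and 25 mm from the free edge.
- lip_edge (a point): Middle of the lower inner edge of the retaining lip (tray x = -39 mm, 32 mm above the shelf); its axes are the tray's. The lip is 4 mm thick (top 36 mm above the shelf), 70 mm long along tray y and reaches 15 mm out from its wall.
- dish: Bystander: white ceramic bowl, 84 mm across, 22 mm high; origin at the underside.
- screwdriver: Bystander: steel screwdriver, 130 mm long, lying on the shelf; origin at the underside.
- gauge: Bystander: red plastic stylus balance gauge, 22 x 90 mm, 21 mm high; origin at the underside.
- cleaner: Bystander: small capped amber bottle, 34 mm across, 62 mm high; origin at the underside.
- level: Bystander: round aluminium spirit level, 40 mm across, 12 mm high; origin at the underside.
- case: Bystander: spare-cartridge case with a clear top, 45 x 40 mm, 28 mm high; origin at the underside.
Mind the look-alikes: they are no part of the job. Leave any brown look-alike of the part that bears headshell_mid alone.

How it is judged:
By the outcome, as a careful person would: the job done as asked, in the order asked, and still so for the second after the job is handed in, with the robot touching nothing.
It also fails if it takes over 51 s, if anything falls off the work surface, if the arm or the gripper's body presses on something with over 40 N, if the wrist force passes 120 N, or if a joint passes its speed limit or range.

## Robot

A 6-joint arm with a two-finger parallel gripper is mounted at the origin on the work surface. World frame = base frame: x ahead of the robot, y to its left, z up, the work surface at z = 0. Lengths are in m, angles in rad, forces in N, time in s.
With the tool pointing down it reaches from about 0.35 to 0.85 m from the base axis. Payload 8.1 kg.
Tool frame: the origin (TCP) lies midway between the tips of the shut fingers; the grasp point (between the pads) lies 19 mm behind it; z points along the fingers, y is the line along which they close (so a half turn about z gives the same grasp; the last joint's range is limited). The gripper opens to 93 mm and grips with 3 to 60 N. Pads are 15 mm wide; open, the fingers measure 128 mm over their backs; the gripper's body (75 mm by 188 mm) begins 65 mm behind the grasp point.
Start: joints at [1.135, 0.13, 1.488, -0, 1.523, -0.085], TCP at [0.206, 0.563, 0.219] pointing down, gripper open.
Joint ranges: [-2.96, 2.96], [-0.89, 2.26], [0.02, 2.5], [-1.34, 4.48], [0, 2.73], [-2.66, 2.66]. Speed limits (rad/s): [2.39, 2.39, 2.79, 3.14, 3.14, 3.14].

## Interface

Orientations are given as a rotation vector (axis times angle).
In Python, from plant import robot, cams gives the robot as it stands. The module is installed in compiled form; this text tells all that it offers.
- The arm moves only by the tool play_rows, never from a script. Its arguments are lists of equal length, an entry for each row: "slide": the shift along the tool's x, y, z scaled (see below), a list of three; "twist": the turn, a rotation vector about the tool's x, y, z scaled (see below), a list of three. A call has exactly 8 rows; each row shifts and turns the commanded pose from where the row before left it, along the tool's axes as they then stand; what a row does not reach is not made up. The controller multiplies each number of a shift by 25 cm and each number of a turn by 60 degrees. A row lasts 1/10 s, in which the tool goes at most 50 mm and 8.59 degrees, less where a joint would pass 70% of its speed; a pose out of reach is approached as far as the arm can. A call with a number of a shift or a turn outside -1 to 1 is refused whole. A call with a gripper value outside its range is refused whole. "fingers" is the closure, from -1 (fully open) to 1 (shut), set as the call begins (left out, the last holds). The fingers move at their own pace and stop on an object; "force" is the grip in N (left out, the last holds). Time passes only in rows, so rows that do not move let the fingers close, or fill a call up. It gives the time, the measured TCP pose, the force, the opening and the grip force at its end, in the units of the state.
- robot.read_state(): the state, without advancing time (a new reading comes with each control period).
- cams.read_camera(name): name is "scene" or "top"; returns (picture, depth): 400x640x3 uint8, red, green, blue; 400x640 float32, m along the optical axis (not along the pixel's ray), 0 where there is no reading.
- cams.get_calibration(name): a dict with "fx", "fy", "cx", "cy" (pixels), "world_from_camera" (4x4, takes a point from camera to world coordinates). Camera axes: x right, y down, z forward; pixel columns grow to the right and rows downward; lengths in m; the calibration is good to about 2 mm. A picture is of the moment at which its call begins. get_calibration takes no time and is no camera call.
- robot.close_job(): hands the job in; it is judged then, once.
The state is a dict: "t": time; "q": joint angles; "dq": joint speeds; "joint_torque": joint torques, N m; "tool_pos": TCP position; "orientation": TCP orientation; "force": force on the tool from outside, world axes, zero at the start; "wrist_torque": the same for the moment, N m; "opening": finger opening in m; "gripper_force": force on a finger pad.
Only numpy, scipy, OpenCV 4.12 (cv2) and the standard library are available. Lean on these libraries where they do the work, as an engineer would, in place of code of your own. Each camera call takes 0.05 s, during which the arm holds its last target. There are 200 camera calls.

## Working session

There is one attempt and no reset: what is moved stays moved. The work goes in short steps, Python scripts to look and compute and a tool call to move; the robot and the scene stay as the last step left them, time stands still between calls to the robot, and variables do not carry over. Pictures are saved under pics/ and viewed, at most 10 in all, crops included, and the job is handed in when it is done.

Besides the shell and the picture viewer there is one more tool, called after ">>>" as name(argument=value, ...) on one line, values as JSON. play_rows: Moves the arm, as the interface text tells. Shifts and turns lie within -1 to 1; 1 stands for 25 cm of shift or 60 degrees of turn. Its arguments: {"type":"object","properties":{"slide":{"type":"array"},"twist":{"type":"array"},"fingers":{"type":"number"},"force":{"type":"number"}},"required":["slide","twist"]}

```bash
mkdir -p pics; cat > h.py <<'E'
import numpy as np,cv2
from plant import robot,cams
def snap(n,f):
    p,d=cams.read_camera(n); np.savez('/tmp/'+f+'.npz',p=p,d=d); cv2.imwrite('pics/'+f+'.png',p[:,:,::-1]); return p,d
def pt(n,u,v,d):
    c=cams.get_calibration(n); W=np.array(c['world_from_camera'])
    return W[:3,:3]@(np.array([(u-c['cx'])/c['fx'],(v-c['cy'])/c['fy'],1])*d)+W[:3,3]
def plane(n,u,v,z):
    c=cams.get_calibration(n); W=np.array(c['world_from_camera'])
    r=W[:3,:3]@np.array([(u-c['cx'])/c['fx'],(v-c['cy'])/c['fy'],1]); return W[:3,3]+r*(z-W[2,3])/r[2]
def cloud(n,d):
    c=cams.get_calibration(n); W=np.array(c['world_from_camera'])
    v,u=np.mgrid[:400,:640]; P=np.stack([(u-c['cx'])/c['fx']*d,(v-c['cy'])/c['fy']*d,d],-1)
    return P@W[:3,:3].T+W[:3,3]
E
python3 - <<'E'
from h import *
s=robot.read_state();print({k:np.round(v,3) for k,v in s.items()})
for n in('scene','top'):
    snap(n,n+'0');c=cams.get_calibration(n);print(n,c['fx'],np.round(c['world_from_camera'],3).tolist())
E
```

```text
{'t': np.float64(0.0), 'q': array([ 1.135,  0.131,  1.489, -0.   ,  1.523, -0.085]), 'dq': array([ 0.   ,  0.   ,  0.   , -0.002, -0.001,  0.001]), 'joint_torque': array([ 1.0000e-03, -5.5985e+01, -4.9176e+01,  7.7000e-02,  3.6000e-02,
       -0.0000e+00]), 'tool_pos': array([0.206, 0.563, 0.218]), 'orientation': array([-5.480e-01, -3.093e+00,  3.000e-03]), 'force': array([-0.764, -0.207, -0.73 ]), 'wrist_torque': array([ 0.028, -0.02 , -0.042]), 'gripper_force': np.float64(0.0), 'opening': np.float64(0.093)}
scene 454.34864564933633 [[0.695, 0.398, -0.599, 1.102], [0.719, -0.381, 0.581, -0.532], [0.004, -0.835, -0.551, 0.594], [0.0, 0.0, 0.0, 1.0]]
top 481.88889726846804 [[-0.019, -0.984, 0.179, 0.375], [-1.0, 0.02, 0.003, 0.056], [-0.007, -0.179, -0.984, 0.908], [0.0, 0.0, 0.0, 1.0]]
```

View pics/scene0.png

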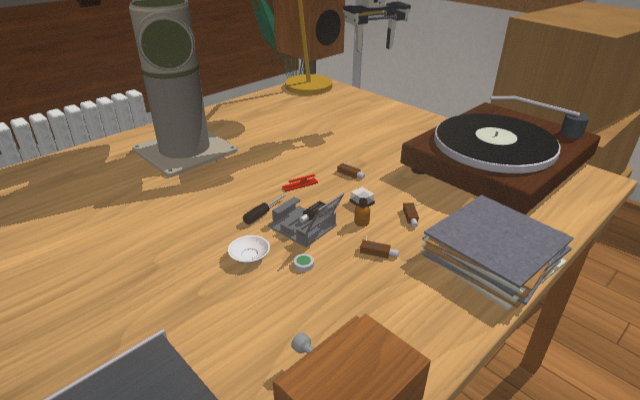

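View pics/top0.png

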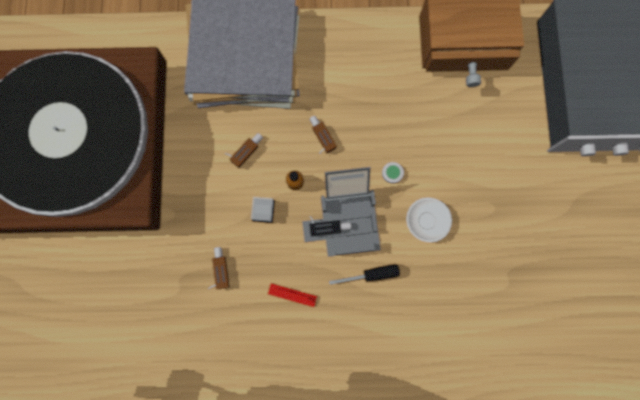

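```bash
python3 - <<'E'
from h import *
a=np.load('/tmp/top0.npz');p=a['p']
c=cv2.resize(p[155:275,240:400],None,fx=5,fy=5,interpolation=cv2.INTER_CUBIC);cv2.imwrite('pics/c1.png',c[:,:,::-1])
a=np.load('/tmp/scene0.npz');p=a['p']
c=cv2.resize(p[170:280,240:390],None,fx=5,fy=5,interpolation=cv2.INTER_CUBIC);cv2.imwrite('pics/c2.png',c[:,:,::-1])
E
```

```text
(no output)
```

View pics/c1.png

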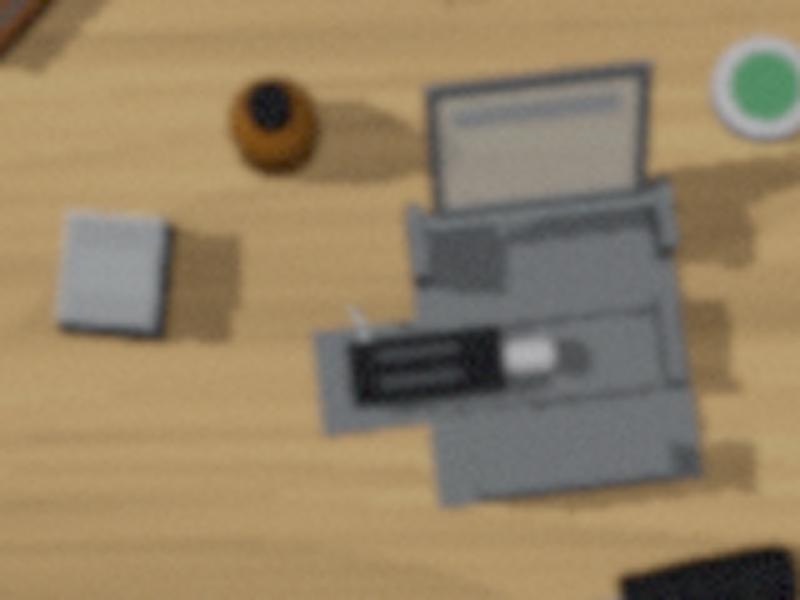

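View pics/c2.png

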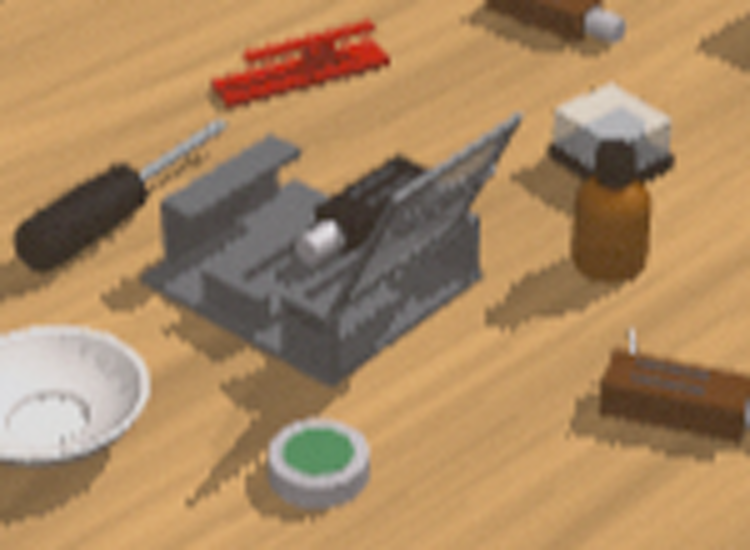

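```bash
cat >> h.py <<'E'
def toT(P,T): # world->tray mm
    x,y,a=T; R=np.array([[np.cos(a),-np.sin(a),0],[np.sin(a),np.cos(a),0],[0,0,1]]); return (np.asarray(P)-[x,y,0])@R*1000
def toW(P,T):
    x,y,a=T; R=np.array([[np.cos(a),-np.sin(a),0],[np.sin(a),np.cos(a),0],[0,0,1]]); return R@(np.asarray(P)/1000)+[x,y,0]
E
python3 - <<'E'
from h import *
cr=lambda u,v:((u+.5)/5+240-.5,(v+.5)/5+155-.5)
L=[((316,332),(14,90,4)),((327,433),(-26,90,4)),((440,505),(-58,50,4)),((700,475),(-58,-50,4)),((405,205),(53,49,34)),((670,180),(53,-49,34))]
W=np.array([plane('top',*cr(*u),t[2]/1000)[:2] for u,t in L]);M=np.array([t[:2] for u,t in L])/1000
mw,mm=W.mean(0),M.mean(0);A=W-mw;B=M-mm
a=np.arctan2((B[:,0]*A[:,1]-B[:,1]*A[:,0]).sum(),(A*B).sum());R=np.array([[np.cos(a),-np.sin(a)],[np.sin(a),np.cos(a)]])
t=mw-R@mm;T=(*t,a);print(T,np.round((W-(M@R.T+t))*1000,1).tolist())
np.save('/tmp/T.npy',T)
# depth check
for n in('top','scene'):
    z=np.load(f'/tmp/{n}0.npz');C=toT(cloud(n,z['d']),T);ok=z['d']>0;p=z['p'].astype(int)
    dark=ok&(p.max(2)<60)&(abs(C[...,0]+6)<20)&(C[...,1]>-45)&(C[...,1]<95)&(C[...,2]>8)
    Q=C[dark];print(n,'head',len(Q),np.round(np.percentile(Q,[2,50,98],axis=0),1).tolist())
    f=ok&(C[...,2]>45)&(C[...,0]>20)&(C[...,0]<130)&(abs(C[...,1])<42)
    Q=C[f];print('flap',len(Q));
    if len(Q):print(np.round(np.percentile(Q,[1,50,99],axis=0),1).tolist(),np.polyfit(Q[:,2],Q[:,0],1))
    l=ok&(C[...,2]>30)&(C[...,0]<-30)&(C[...,0]>-65)&(abs(C[...,1])<40);Q=C[l];print('lip',len(Q),np.round(np.percentile(Q,[1,50,99],axis=0),1).tolist() if len(Q) else '')
    fl=ok&(abs(C[...,0]+40)<8)&(abs(C[...,1])<30);print('z lip area',np.round(np.median(C[fl],axis=0),1), 'floor',np.round(np.median(C[ok&(abs(C[...,0]-18)<4)&(abs(C[...,1]+10)<20)],axis=0),1))
for u in((430,88),(648,65)):
    # intersect ray with tray side planes y=+-40
    y=40 if u[0]<500 else -40
    P0,P1=[toT(plane('top',*cr(*u),h),T) for h in(0,.1)];k=(y-P0[1])/(P1[1]-P0[1]) if abs(P1[1]-P0[1])>1 else None
    print('edge at z60,z100',[toT(plane('top',*cr(*u),h),T).round(1).tolist() for h in(.04,.06,.08,.1)])
for u in((350,375),(347,340),(353,407)): print('nose z22',toT(plane('top',*cr(*u),.022),T).round(1))
for nm,u,v in(('case',263,210),('cleaner',294,180),('level',393,173),('dish',429,220)): print(nm,plane('top',u,v,.02).round(3),toT(plane('top',u,v,.02),T).round(0))
E
```

```text
(np.float64(0.49886068521854676), np.float64(-0.003510983667744612), np.float64(0.09183479562754489)) [[-0.5, -1.5], [0.9, -1.4], [1.3, -0.5], [1.4, 1.6], [-0.7, 1.2], [-2.3, 0.6]]
top head 311 [[-18.0, 22.3, 19.6], [-6.9, 47.8, 23.8], [3.8, 75.3, 26.8]]
flap 1040
[[51.0, -36.9, 45.5], [66.3, 1.8, 76.6], [80.3, 41.4, 104.0]] [ 0.46704019 30.4445354 ]
lip 417 [[-57.8, -32.6, 33.6], [-48.7, 1.9, 38.0], [-39.0, 35.8, 41.2]]
z lip area [-41.7   0.7  37.3] floor [18.2 -9.5  6.2]
scene head 42 [[-9.8, 19.1, 10.0], [5.7, 26.3, 19.3], [9.5, 70.2, 21.9]]
flap 334
[[58.8, -39.5, 46.3], [76.4, -6.4, 78.2], [84.0, 39.8, 100.5]] [ 0.44530162 39.61945584]
lip 197 [[-55.1, -35.2, 30.4], [-42.8, -2.9, 34.6], [-34.0, 34.6, 37.0]]
z lip area [-40.4  -1.   30.2] floor [15.2 -5.9  4.2]
edge at z60,z100 [[94.0, 36.2, 40.0], [89.2, 37.0, 60.0], [84.3, 37.8, 80.0], [79.4, 38.6, 100.0]]
edge at z60,z100 [[93.6, -45.0, 40.0], [88.8, -42.4, 60.0], [83.9, -39.7, 80.0], [79.0, -37.1, 100.0]]
nose z22 [-6.7 77.4 22. ]
nose z22 [ 6.5 77.1 22. ]
nose z22 [-18.6  77.6  22. ]
case [0.524 0.159 0.02 ] [ 40. 160.  20.]
cleaner [0.58  0.101 0.02 ] [91. 96. 20.]
level [ 0.59  -0.087  0.02 ] [ 83. -91.  20.]
dish [ 0.499 -0.149  0.02 ] [ -13. -145.   20.]
```

>>> play_rows(slide=[[0,0,0],[0,0,0],[0,0,0],[0,0,0],[0,0,0],[0,0,0],[0,0,0],[0,0,0]], twist=[[0,0,-0.105],[0,0,-0.105],[0,0,-0.105],[0,0,-0.105],[0,0,0],[0,0,0],[0,0,0],[0,0,0]], fingers=1, force=20)

```text
t: 0.9
tool_pos: [0.2062, 0.5634, 0.2186]
orientation: [0.137, -3.139, 0.0]
force: [0.2, -1.3, -0.1]
opening: 0.0338
gripper_force: 0.0
```

```bash
cat >> h.py <<'E'
def rel(target=None):
    from scipy.spatial.transform import Rotation as Ro
    T=np.load('/tmp/T.npy');s=robot.read_state();R=Ro.from_rotvec(s['orientation']).as_matrix();p=toT(s['tool_pos'],T)
    fx=toT(np.append(np.array(s['force'][:2])/1000,0)+[T[0],T[1],0],T)
    print('t',round(float(s['t']),2),'tray mm',p.round(1),'force tray',fx[:2].round(1),round(float(s['force'][2]),1),'open',round(float(s['opening']),4))
    print('tool y angle err deg',np.degrees(np.arctan2(R[1,1],R[0,1])-np.pi/2-T[2]).round(2),'z',R[:,2].round(3))
    if target is not None: print('slide total',(R.T@(toW(target,T)-s['tool_pos'])/.25).round(4))
E
python3 -c "
from h import *;rel((-6,110,60))"
```

```text
t 0.9 tray mm [-239.5  591.4  218.6] force tray [ 0.1 -1.3] -0.1 open 0.0338
tool y angle err deg -0.25 z [-0. -0. -1.]
slide total [-0.9423 -1.9214  0.6344]
```

>>> play_rows(slide=[[-0.07,-0.14,0],[-0.07,-0.14,0],[-0.07,-0.14,0],[-0.07,-0.14,0],[-0.07,-0.14,0],[-0.07,-0.14,0],[-0.07,-0.14,0],[-0.07,-0.14,0]], twist=[[0,0,0],[0,0,0],[0,0,0],[0,0,0],[0,0,0],[0,0,0],[0,0,0],[0,0,0]])

```text
t: 1.7
tool_pos: [0.3711, 0.2957, 0.2188]
orientation: [-0.138, 3.138, 0.0]
force: [1.4, 1.3, -0.2]
opening: 0.0003
gripper_force: 0.0
```

>>> play_rows(slide=[[-0.06,-0.125,0.08],[-0.06,-0.125,0.08],[-0.06,-0.125,0.08],[-0.06,-0.125,0.08],[-0.06,-0.125,0.08],[-0.05,-0.125,0.08],[-0.03,-0.05,0.08],[0,0,0]], twist=[[0,0,0],[0,0,0],[0,0,0],[0,0,0],[0,0,0],[0,0,0],[0,0,0],[0,0,0]])

```text
t: 2.5
tool_pos: [0.4815, 0.1043, 0.0759]
orientation: [0.134, -3.134, 0.001]
force: [-1.4, -0.8, -0.1]
opening: 0.0001
gripper_force: 0.0
```

```bash
python3 -c "
from h import *;rel((-6,110,15));p,d=snap('top','top1');cv2.imwrite('pics/c3.png',cv2.resize(p[155:275,240:400],None,fx=5,fy=5)[:,:,::-1])"
```

```text
t 2.5 tray mm [ -7.4 109.   75.9] force tray [-1.5 -0.6] -0.1 open 0.0001
tool y angle err deg -0.37 z [-0.005 -0.001 -1.   ]
slide total [-0.0065  0.0043  0.2434]
```

View pics/c3.png

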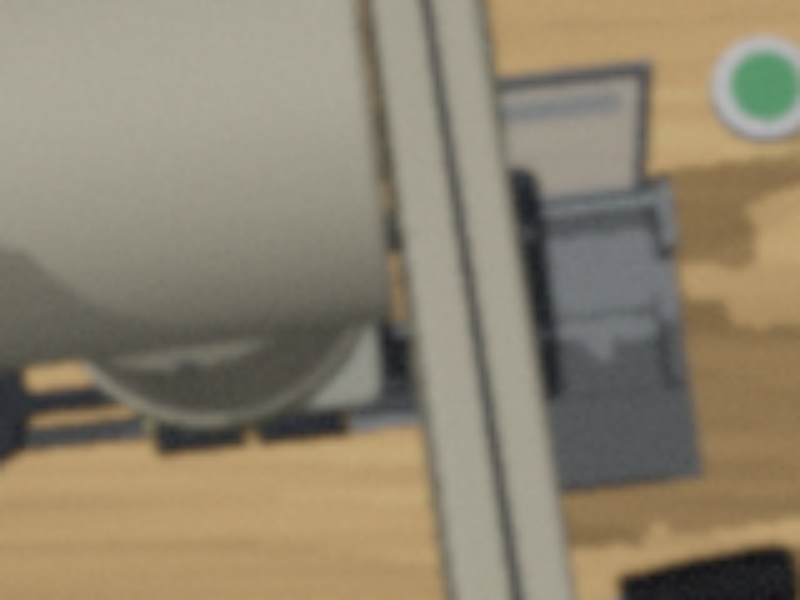

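>>> play_rows(slide=[[-0.006,0.004,0.06],[0,0,0.06],[0,0,0.06],[0,0,0.04],[0,0,0.026],[0,0,0],[0,0,0],[0,0,0]], twist=[[0,0,0],[0,0,0],[0,0,0],[0,0,0],[0,0,0],[0,0,0],[0,0,0],[0,0,0]])

```text
t: 3.35
tool_pos: [0.485, 0.1076, 0.018]
orientation: [-0.14, 3.137, 0.0]
force: [0.9, -0.0, 0.4]
opening: 0.0002
gripper_force: 0.0
```

```bash
python3 -c "
from h import *;rel((-6,60,14))"
```

```text
t 3.35 tray mm [ -3.6 111.9  18. ] force tray [ 0.9 -0.1] 0.4 open 0.0002
tool y angle err deg -0.16 z [ 0.001  0.    -1.   ]
slide total [ 0.0089 -0.2076  0.016 ]
```

>>> play_rows(slide=[[0.009,0,0.016],[0,-0.03,0],[0,-0.03,0],[0,-0.024,0],[0,-0.024,0],[0,-0.024,0],[0,-0.024,0],[0,0,0]], twist=[[0,0,0],[0,0,0],[0,0,0],[0,0,0],[0,0,0],[0,0,0],[0,0,0],[0,0,0]])

```text
t: 4.15
tool_pos: [0.4857, 0.0675, 0.0132]
orientation: [-0.139, 3.138, -0.0]
force: [-0.2, -0.2, -0.5]
opening: 0.0002
gripper_force: 0.0
```

```bash
python3 -c "
from h import *;rel((-6,50,14))"
```

```text
t 4.15 tray mm [-6.6 71.9 13.2] force tray [-0.2 -0.2] -0.5 open 0.0002
tool y angle err deg -0.21 z [ 0. -0. -1.]
slide total [-0.0026 -0.0878 -0.0032]
```

>>> play_rows(slide=[[0,-0.015,0],[0,-0.015,0],[0,-0.01,0],[0,-0.01,0],[0,-0.01,0],[0,-0.005,0],[0,0,0],[0,0,0]], twist=[[0,0,0],[0,0,0],[0,0,0],[0,0,0],[0,0,0],[0,0,0],[0,0,0],[0,0,0]])

```text
t: 4.95
tool_pos: [0.487, 0.0522, 0.0131]
orientation: [-0.14, 3.138, -0.0]
force: [0.7, 0.5, 0.1]
opening: 0.0004
gripper_force: 0.0
```

```bash
python3 - <<'E'
from h import *
rel((-6,50,14));p,d=snap('scene','sc2');cv2.imwrite('pics/c4.png',cv2.resize(p[150:290,230:400],None,fx=4,fy=4)[:,:,::-1])
E
```

```text
t 4.95 tray mm [-6.7 56.5 13.1] force tray [0.7 0.4] 0.1 open 0.0004
tool y angle err deg -0.16 z [ 0. -0. -1.]
slide total [-0.0029 -0.0261 -0.0034]
```

View pics/c4.png

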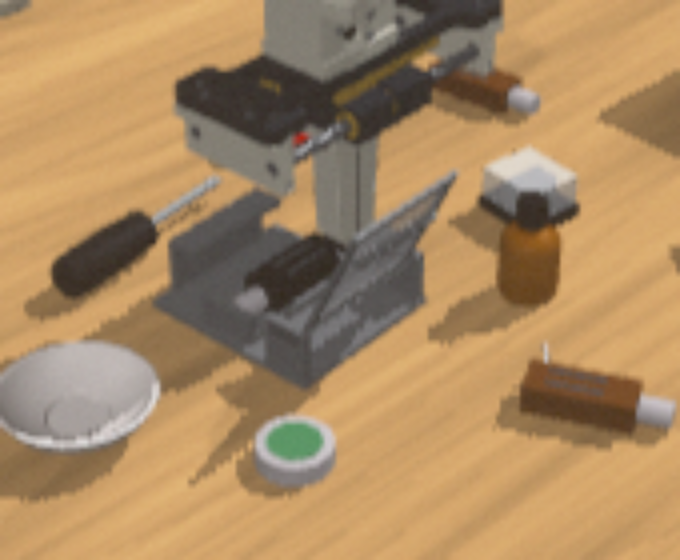

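>>> play_rows(slide=[[0,-0.006,0],[0,-0.006,0],[0,-0.006,0],[0,-0.004,0],[0,0,0],[0,0,0],[0,0,0],[0,0,0]], twist=[[0,0,0],[0,0,0],[0,0,0],[0,0,0],[0,0,0],[0,0,0],[0,0,0],[0,0,0]])

```text
t: 5.8
tool_pos: [0.4874, 0.0475, 0.0132]
orientation: [0.14, -3.138, -0.002]
force: [-1.6, 6.2, 0.5]
opening: 0.0003
gripper_force: 2.4
```

```bash
python3 -c "
from h import *;rel()"
```

```text
t 5.8 tray mm [-6.7 51.9 13.2] force tray [-1.   6.3] 0.5 open 0.0003
tool y angle err deg -0.16 z [-0.     0.001 -1.   ]
```

>>> play_rows(slide=[[0,-0.004,0],[0,0,0],[0,0.03,0],[0,0.02,-0.05],[0,0,-0.13],[0,0,-0.13],[0,0,-0.13],[0,0,-0.06]], twist=[[0,0,0],[0,0,0],[0,0,0],[0,0,0],[0,0,0],[0,0,0],[0,0,0],[0,0,0]])

```text
t: 6.6
tool_pos: [0.4884, 0.0582, 0.1425]
orientation: [-0.14, 3.133, -0.001]
force: [0.0, -0.1, -0.2]
opening: -0.0
gripper_force: 0.0
```

>>> play_rows(slide=[[-0.08,-0.043,0],[-0.08,-0.043,0],[-0.08,-0.043,0],[-0.08,-0.043,0],[-0.08,-0.043,0],[-0.06,-0.043,0],[0,0,0],[0,0,0]], twist=[[0,0,0],[0,0,0],[0,0,0],[0,0,0],[0,0,0],[0,0,0],[0,0,0],[0,0,0]])

```text
t: 7.4
tool_pos: [0.6061, 0.0042, 0.1375]
orientation: [0.139, -3.137, -0.0]
force: [-0.5, -0.4, 0.2]
opening: 0.0002
gripper_force: 0.0
```

```bash
python3 - <<'E'
from h import *
rel((106,0,65))
T=np.load('/tmp/T.npy')
p,d=snap('top','top2');cv2.imwrite('pics/c5.png',cv2.resize(p[155:275,240:400],None,fx=5,fy=5)[:,:,::-1])
E
```

```text
t 7.4 tray mm [107.5  -2.1 137.5] force tray [-0.5 -0.4] 0.2 open 0.0002
tool y angle err deg -0.18 z [-0.002  0.    -1.   ]
slide total [0.0055 0.0084 0.2899]
```

View pics/c5.png

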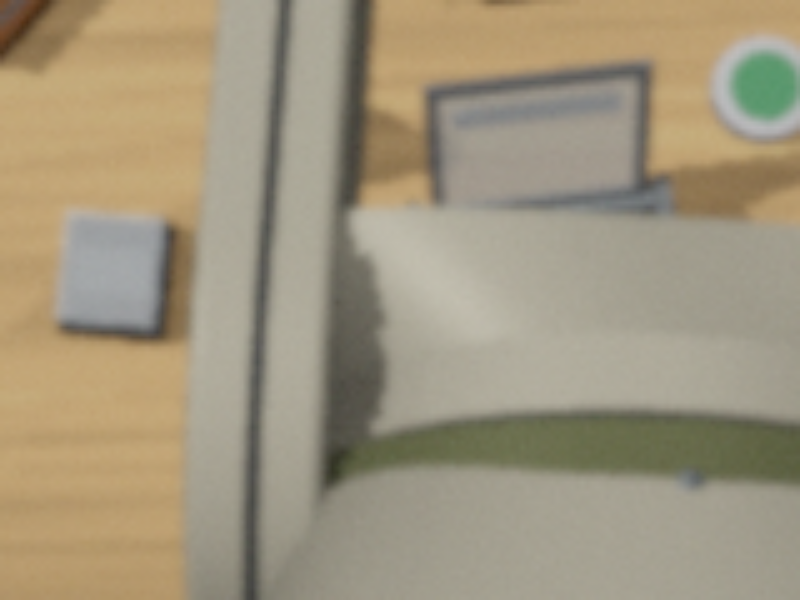

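>>> play_rows(slide=[[0.005,0.008,0.06],[0,0,0.07],[0,0,0.07],[0,0,0.06],[0,0,0.03],[0,0,0],[0,0,0],[0,0,0]], twist=[[0,0,0],[0,0,0],[0,0,0],[0,0,0],[0,0,0],[0,0,0],[0,0,0],[0,0,0]])

```text
t: 8.25
tool_pos: [0.6061, 0.006, 0.0668]
orientation: [-0.14, 3.137, -0.0]
force: [0.5, -0.3, -1.0]
opening: 0.0007
gripper_force: 0.0
```

```bash
python3 -c "
from h import *;rel((66,0,68))"
```

```text
t 8.25 tray mm [107.7  -0.4  66.8] force tray [ 0.5 -0.4] -1.0 open 0.0007
tool y angle err deg -0.16 z [ 0.002 -0.    -1.   ]
slide total [ 0.1668  0.0012 -0.0052]
```

>>> play_rows(slide=[[0.04,0,-0.005],[0.04,0,-0.005],[0.03,0,-0.005],[0.03,0,-0.005],[0.025,0,-0.005],[0.025,0,-0.006],[0.02,0,-0.006],[0,0,0]], twist=[[0,0,0],[0,0,0],[0,0,0],[0,0,0],[0,0,0],[0,0,0],[0,0,0],[0,0,0]])

```text
t: 9.05
tool_pos: [0.5525, 0.0013, 0.0751]
orientation: [0.14, -3.138, -0.0]
force: [-0.6, -0.1, -0.6]
opening: 0.0007
gripper_force: 0.0
```

```bash
python3 -c "
from h import *;rel((31,0,70))"
```

```text
t 9.05 tray mm [53.8 -0.1 75.1] force tray [-0.6 -0. ] -0.6 open 0.0007
tool y angle err deg -0.16 z [-0. -0. -1.]
slide total [0.0914 0.0003 0.0202]
```

>>> play_rows(slide=[[0.022,0,0],[0.022,0,0],[0.024,0,0.01],[0.024,0,0.01],[0.02,0,0.012],[0.02,0,0.016],[0.016,0,0.02],[0,0,0]], twist=[[0,0,0],[0,0,0],[0,0,0],[0,0,0],[0,0,0],[0,0,0],[0,0,0],[0,0,0]])

```text
t: 9.85
tool_pos: [0.5149, -0.0019, 0.0568]
orientation: [0.14, -3.137, -0.0]
force: [0.8, 0.2, -0.7]
opening: 0.0002
gripper_force: 0.1
```

```bash
python3 - <<'E'
from h import *
rel((13,0,53))
p,d=snap('scene','sc3');cv2.imwrite('pics/c6.png',cv2.resize(p[150:290,230:400],None,fx=4,fy=4)[:,:,::-1])
E
```

```text
t 9.85 tray mm [16.1  0.1 56.8] force tray [0.8 0.2] -0.7 open 0.0002
tool y angle err deg -0.17 z [-0.002  0.    -1.   ]
slide total [ 0.0125 -0.0004  0.0151]
```

View pics/c6.png

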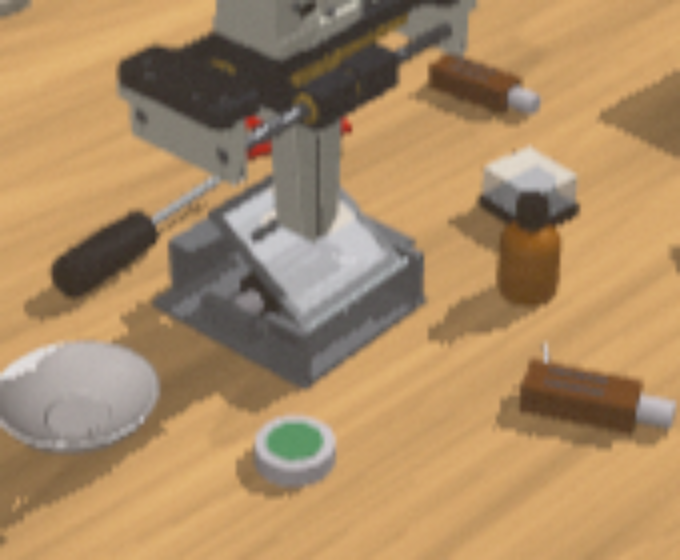

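>>> play_rows(slide=[[0.012,0,0.015],[0.01,0,0.02],[0.008,0,0.02],[0.006,0,0.02],[0.003,0,0.016],[0,0,0.01],[0,0,0],[0,0,0]], twist=[[0,0,0],[0,0,0],[0,0,0],[0,0,0],[0,0,0],[0,0,0],[0,0,0],[0,0,0]])

```text
t: 10.7
tool_pos: [0.5063, -0.0028, 0.0325]
orientation: [0.14, -3.138, -0.0]
force: [0.3, 1.4, 1.1]
opening: 0.0008
gripper_force: 0.1
```

```bash
python3 - <<'E'
from h import *
rel((5,0,29))
p,d=snap('scene','sc4');cv2.imwrite('pics/c7.png',cv2.resize(p[185:260,260:350],None,fx=7,fy=7,interpolation=cv2.INTER_CUBIC)[:,:,::-1])
E
```

```text
t 10.7 tray mm [ 7.5  0.  32.5] force tray [0.4 1.3] 1.1 open 0.0008
tool y angle err deg -0.16 z [-0.  0. -1.]
slide total [ 0.01   -0.0002  0.0141]
```

View pics/c7.png

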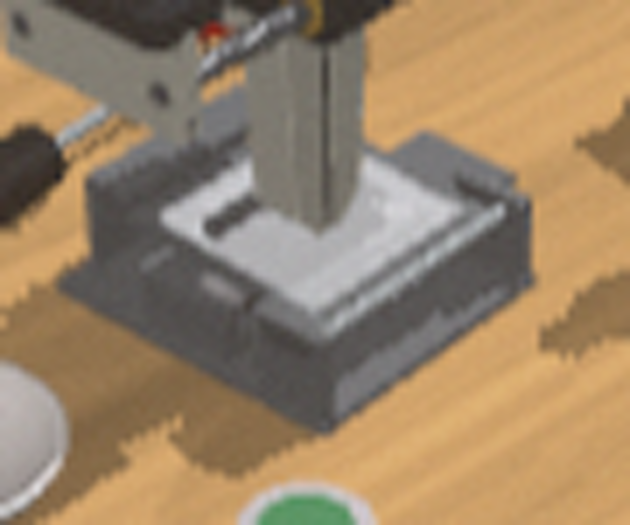

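```bash
python3 - <<'E'
from h import *
T=np.load('/tmp/T.npy')
f=lambda u,v,z:toT(plane('scene',(u+.5)/7+260-.5,(v+.5)/7+185-.5,z),T).round(1)
print('edge corner',f(162,217,.033),'hinge corner',f(325,328,.029),'lip end top corner',f(90,183,.036))
E
```

```text
edge corner [-23.2 -31.6  33. ] hinge corner [ 48.2 -36.5  29. ] lip end top corner [-49.6 -36.1  36. ]
```

>>> play_rows(slide=[[0,0,0.006],[0,0,0.006],[0,0,0.004],[0,0,0],[0,0,0],[0,0,0],[0,0,0],[0,0,0]], twist=[[0,0,0],[0,0,0],[0,0,0],[0,0,0],[0,0,0],[0,0,0],[0,0,0],[0,0,0]])

```text
t: 11.55
tool_pos: [0.5072, -0.0028, 0.0294]
orientation: [-0.14, 3.137, -0.0]
force: [-1.1, -0.3, 6.0]
opening: 0.0003
gripper_force: 2.8
```

```bash
python3 -c "
from h import *;rel((-15,0,29))"
```

```text
t 11.55 tray mm [ 8.4 -0.1 29.4] force tray [-1.2 -0.2] 6.0 open 0.0003
tool y angle err deg -0.16 z [ 0.001 -0.    -1.   ]
slide total [ 0.0934 -0.      0.0016]
```

>>> play_rows(slide=[[0.012,0,-0.001],[0.012,0,0],[0.012,0,0],[0.012,0,0],[0.012,0,0],[0.012,0,0],[0,0,0],[0,0,0]], twist=[[0,0,0],[0,0,0],[0,0,0],[0,0,0],[0,0,0],[0,0,0],[0,0,0],[0,0,0]])

```text
t: 12.35
tool_pos: [0.4891, -0.0045, 0.0294]
orientation: [-0.14, 3.137, -0.0]
force: [4.6, 0.5, 5.7]
opening: 0.0002
gripper_force: 5.5
```

```bash
python3 -c "
from h import *;rel((-14,0,29))"
```

```text
t 12.35 tray mm [-9.8 -0.1 29.4] force tray [4.6 0.1] 5.7 open 0.0002
tool y angle err deg -0.16 z [ 0.001 -0.    -1.   ]
slide total [0.0167 0.0004 0.0015]
```

>>> play_rows(slide=[[0.008,0,0],[0.008,0,0],[0.006,0,0],[0,0,0],[0,0,0],[0,0,0],[0,0,0],[0,0,0]], twist=[[0,0,0],[0,0,0],[0,0,0],[0,0,0],[0,0,0],[0,0,0],[0,0,0],[0,0,0]])

```text
t: 13.15
tool_pos: [0.4888, -0.0047, 0.0314]
orientation: [-0.139, 3.126, -0.0]
force: [20.3, 3.7, -2.3]
opening: 0.0003
gripper_force: 10.5
```

```bash
python3 -c "
from h import *;rel()"
```

```text
t 13.15 tray mm [-10.1  -0.2  31.4] force tray [20.6  1.8] -2.3 open 0.0003
tool y angle err deg -0.17 z [ 0.012  0.    -1.   ]
```

>>> play_rows(slide=[[-0.02,0,0],[-0.01,0,-0.01],[0,0,-0.04],[0,0,-0.13],[0,0,-0.13],[0,0,-0.13],[0,0,-0.05],[0,0,0]], twist=[[0,0,0],[0,0,0],[0,0,0],[0,0,0],[0,0,0],[0,0,0],[0,0,0],[0,0,0]])

```text
t: 13.95
tool_pos: [0.4912, -0.0044, 0.153]
orientation: [-0.14, 3.136, -0.001]
force: [-0.2, 0.4, -0.6]
opening: 0.0006
gripper_force: 0.0
```

>>> play_rows(slide=[[0,0.13,-0.05],[0,0.15,-0.05],[0,0.16,-0.05],[0,0.16,0],[0,0.16,0],[0,0.16,0],[0,0.15,0],[0,0,0]], twist=[[0,0,0],[0,0,0],[0,0,0],[0,0,0],[0,0,0],[0,0,0],[0,0,0],[0,0,0]])

```text
t: 14.75
tool_pos: [0.4643, 0.2654, 0.1858]
orientation: [0.146, -3.134, 0.001]
force: [-0.7, 0.1, -0.7]
opening: 0.0006
gripper_force: 0.0
```

```bash
python3 - <<'E'
from h import *
rel()
p,d=snap('top','top5');a=cv2.resize(p[180:270,290:390],None,fx=5,fy=5,interpolation=cv2.INTER_CUBIC)
q,d=snap('scene','sc5');b=cv2.resize(q[185:260,265:345],None,fx=3.7,fy=3.7,interpolation=cv2.INTER_CUBIC)
im=np.zeros((450,800,3),np.uint8);im[:,:500]=a;im[:b.shape[0],500:500+b.shape[1]]=b[:,:300];cv2.imwrite('pics/c8.png',im[:,:,::-1])
E
```

```text
t 14.75 tray mm [ -9.8 270.9 185.8] force tray [-0.6  0.2] -0.7 open 0.0006
tool y angle err deg 0.07 z [-0.005 -0.001 -1.   ]
```

View pics/c8.png

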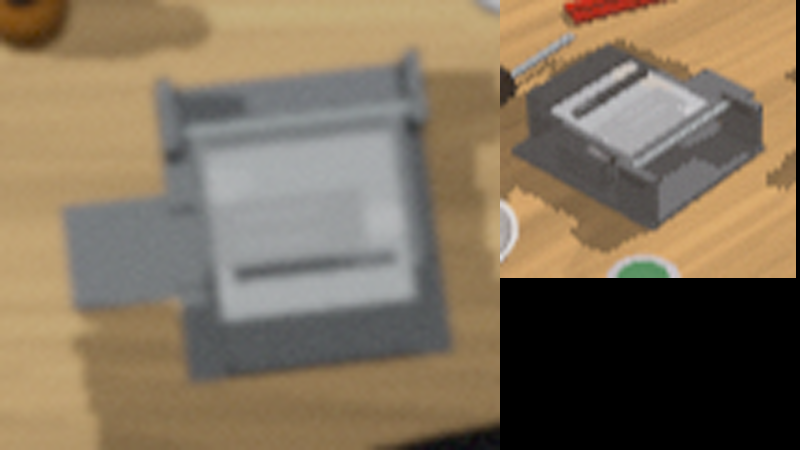

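```bash
python3 - <<'E'
from h import *
T=np.load('/tmp/T.npy')
f=lambda u,v,z:toT(plane('top',(u+.5)/5+290-.5,(v+.5)/5+180-.5,z),T).round(1)
for n,u,v,z in(('ridge',316,266,.034),('bar',305,120,.03),('lip inner top',320,310,.036),('collar end',402,215,.018),('nose',217,230,.022),('corner',190,380,.004),('cornerR',452,348,.004),('tongueA',65,208,.004)):print(n,f(u,v,z))
E
```

```text
ridge [-22.8  -0.2  34. ]
bar [31.9 -3.3 30. ]
lip inner top [-39.1   0.5  36. ]
collar end [ -5.7 -35.7  18. ]
nose [-4.1 33.5 22. ]
corner [-56.7  49.4   4. ]
cornerR [-55.8 -49.4   4. ]
tongueA [13. 89.  4.]
```

```bash
python3 -c "
from plant import robot;print(robot.close_job())"
```

```text
the job is handed in; nothing more can be done
None
```

I pushed the headshell home until it stopped at about 6 N. The flap is folded and tucked under the lip, with the hinge bar measured at about 14 mm. It stayed shut after release, no bystander was touched on purpose, and I handed the job in at about 15 s.

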